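# Shift the feed gearbox into third

## Task

Put the green feed gearbox into third gear: push its red-handled lever along the H-shaped gate, out of the left-hand leg, across the middle and then away from you until it is fully home in the far right slot, the one marked with three dots. Only push the lever gently with a fingertip or the outside of the fingers: do not pinch it, and do not let it slip into the near right slot (four dots). Leave the other things on the bench where they are.

Things in the scene. Friction and masses are not known exactly. Their poses are not given: they have to be found in the camera images.
- gearbox: Green cast gearbox, 150 x 140 mm, 120 mm high, bolted to the bench by a 170 x 166 mm flange; its top is a bare aluminium gate plate. Origin: centre of its underside, on the bench top. x points away from the robot (turned by up to 0.35 rad), y to the left, z up. A belt pulley stands out of its far side (to x = 129 mm, under 100 mm high). Do not push on box or lever with more than 40 N.
- gate_mid (a point): Middle of the H-shaped gate, on top of the plate, 120 mm above the gearbox's origin; same axes. Two legs along x at y = +22 (left) and -22 mm (right), 20 mm wide, reaching to x = +-35 mm, joined by one crossway along y at x = 0, 20 mm wide, with rounded corners. Black dots beyond the slot ends: 1 far left, 2 near left, 3 far right, 4 near right.
- slot_3 (a point): Far end of the third slot (far right, three dots), on top of the gate plate: x = +35, y = -22 mm from gate_mid. The lever's 12 mm stem ends up beside it.
- lever_across (a joint): Sideways lean of the lever about the gearbox's x axis through its pivot, 15 mm above the gearbox's origin; rad. -0.212 = in the left leg (its stop), 0 = upright, +0.212 = in the right leg (its stop). It starts in the left leg. Moving it takes about 2 N at the handle.
- lever_fore (a joint): Lean of the lever away from the robot, about the y axis (tilts with lever_across) through the same pivot; rad. -0.24 = home in a near slot, 0 = in the crossway, +0.24 = home in a far slot (hard stops). Starts between -0.21 and 0.21. The lever can cross between the legs only within about 0.04 of zero. It stays where it is left; moving it takes about 2 N at the handle.
- handle_mid (a point): Middle of the lever's red square handle, 28 x 28 mm, 76 mm tall along the lever (38 mm above and below this point). It is 158 mm from the pivot along the lever, so 173 mm above the bench when upright; 15 mm of bare stem show between handle and gate plate. From leg to leg this point travels about 67 mm, from the crossway to a slot's end about 38 mm.
- cork_block: Bystander: brown cork sanding block, 62 x 106 x 34 mm, left of the gearbox; origin under its centre.
- nail_tin: Bystander: yellowish open tin of nails, 66 mm across, 69 mm high, right of the gearbox; origin under its centre.
- screwdriver: Bystander: screwdriver with an orange handle, 224 mm long, 29 mm high, lying across in front of the gearbox; origin under its middle.
- offcut_2: Bystander: pale wood offcut, 30 x 92 x 20 mm, behind the gearbox; origin under its centre.
- burl_block: Bystander: brown block of burl wood, 66 x 98 x 40 mm, far to the left; origin under its centre.

How it is judged:
By the outcome, as a careful person would: the job done as asked, in the order asked, and still so for the second after the job is handed in, with the robot touching nothing.
It also fails if it takes over 54 s, if anything falls off the work surface, if the arm or the gripper's body presses on something with over 40 N, if the wrist force passes 120 N, or if a joint passes its speed limit or range.

## Robot

A 6-joint arm with a two-finger parallel gripper is mounted at the origin on a cart in front of the work surface, level with it; the furniture and walls round the work are solid. World frame = base frame: x ahead of the robot, y to its left, z up, the work surface at z = 0. Lengths are in m, angles in degrees, forces in N, time in s.
With the tool pointing down it reaches from about 0.4 to 0.825 m from the base axis. Payload 7 kg.
Tool frame: the origin (TCP) lies at the very end of the fingers, on their centre line; the grasp point (between the pads) lies behind it (r.grasp_offset is the z of the grasp point in the tool frame, in m); z points along the fingers, y is the direction in which the jaws open and shut (so a half turn about z gives the same grasp; the last joint's range is limited). The gripper opens to 88 mm and grips with 3 to 60 N. Pads are 19 mm wide; open, the fingers measure 130 mm over their backs; the gripper's body (78 mm by 193 mm) begins 47 mm behind the grasp point.
Start: joints at [-50.472, 20.546, 0.682, 0, -70.136, -16.507], TCP at [0.264, -0.621, 0.227] pointing down, gripper open.
Joint ranges: [-176.03, 176.03], [-82.01, 121.73], [-58.28, 71.71], [-173.87, 95.51], [-174.79, -0.11], [-173.66, 173.66]. Speed limits (degrees/s): [136.94, 136.94, 172.46, 180, 180, 180].

## Interface

Orientations are given as [roll, pitch, yaw] about the fixed x, y, z axes, in that order (R = Rz(yaw) Ry(pitch) Rx(roll)).
In Python, from plant import r gives the robot as it stands. The module is installed in compiled form; this text tells all that it offers.
- The arm moves only by the tool servo_tool, never from a script. Its argument "targets" is a list of rows, each an object of numbers: "dx", "dy", "dz": the shift along the world's x, y, z in cm; "spin": the turn about the world's z in rad; "grip": the opening in per cent of the stroke, from 0 (shut) to 100 (fully open). A call has exactly 10 rows; each row is the pose to reach, as a shift and turn from the pose commanded when the call began; what a row does not reach only later rows make up. A row lasts 1/12 s, in which the tool goes at most 41.7 mm and 7.16 degrees, less where a joint would pass 70% of its speed; a pose out of reach is approached as far as the arm can. A call with a gripper value outside its range is refused whole. The fingers move at their own pace and stop on an object; "squeeze" is the grip in N (left out, the last holds). Time passes only in rows, so rows that repeat a pose let the fingers close, or fill a call up. It gives the time, the measured TCP pose, the force and the opening at its end, in the units of the state.
- r.get_state(): the state, without advancing time (a new reading comes with each control period).
- r.capture(name): name is "scene" or "side" or "wrist"; returns the picture (400x640x3 uint8, blue, green, red); there is no depth.
- r.get_calibration(name): a dict with "K" (3x3 intrinsics, pixels), "k1" (the pictures are not rectified: a ray, as slopes to the right and down, at radius r is drawn at 1 + k1 r^2 times it, then the intrinsics apply), "extrinsics" (4x4, takes a point from camera to world coordinates). Camera axes: x right, y down, z forward; pixel columns grow to the right and rows downward; lengths in m; the calibration is good to about 2 mm. A picture is of the moment at which its call begins: read the wrist's pose just before it. get_calibration takes no time and is no camera call; for the wrist camera it gives the pose at the moment of the call.
- r.close_job(): hands the job in, once; it reports no verdict.
Trained networks look in the newest picture that a camera, given by its name, has taken for a name from the list of things; names that differ only in an ending like _2 or _b are one class to them, and where a whole thing is asked for, a point or a joint stands for the part that bears it (a point fixed in the world has none). Each returns a list of dicts, best first, with "p" (0 to 1); they miss things now and then, are a little off and sometimes report something else, mostly with a low value. They report only what shows in the picture. A call takes as long as a camera call.
- r.cut_out(name, camera): "mask" (400x640 bool, what is visible of it) and "extent" ([left, top, right, bottom] in pixels, round what is visible of it).
The state is a dict: "time_s": time; "joints": joint angles; "qd": joint speeds; "joint_torque": joint torques, N m; "tcp_pos": TCP position; "eef_rot": TCP orientation; "contact_force": force on the tool from outside, world axes, zero at the start; "moment": the same for the moment, N m; "gripper_width": finger opening in m.
Only numpy, scipy, OpenCV 4.12 (cv2) and the standard library are available. Lean on these libraries where they do the work, as an engineer would, in place of code of your own. Each camera call takes 0.05 s, during which the arm holds its last target. There are 200 camera calls.

## Working session

There is one attempt and no reset: what is moved stays moved. The work goes in short steps, Python scripts to look and compute and a tool call to move; the robot and the scene stay as the last step left them, time stands still between calls to the robot, and variables do not carry over. Pictures are saved under pics/ and viewed, about 8 in all and at most 12, crops included, and the job is handed in when it is done.

Besides the shell and the picture viewer there is one more tool, called after "Call:" in YAML: its name, and indented under it one key for each argument. servo_tool: Moves the arm, as the interface text tells. Its arguments: {"type":"object","properties":{"targets":{"type":"array"},"squeeze":{"type":"number"}},"required":["targets"]}

```bash
mkdir -p pics
cat > h.py <<'E'
from plant import r
import numpy as np, cv2
def K(n): return r.get_calibration(n)
def proj(c,P):
    P=np.atleast_2d(P); E=np.linalg.inv(np.array(c["extrinsics"])); q=P@E[:3,:3].T+E[:3,3]
    s=q[:,:2]/q[:,2:]; s=s*(1+c["k1"]*(s**2).sum(1,keepdims=True)); k=np.array(c["K"])
    return s@k[:2,:2].T+k[:2,2]
def gb(x,y,yaw,p):
    c,s=np.cos(yaw),np.sin(yaw); p=np.atleast_2d(p).astype(float)
    return np.c_[x+c*p[:,0]-s*p[:,1], y+s*p[:,0]+c*p[:,1], p[:,2]]
def lev(a,f,d):  # point at distance d along lever, gearbox frame
    # across: lean to -y for +a (rotation about x), fore: about tilted y
    v=np.array([np.sin(f), 0, np.cos(f)])*d
    return np.array([v[0], -np.sin(a)*v[2], 0.015+np.cos(a)*v[2]])
E
python3 - <<'E'
from h import *
for n in("scene","side"):
    cv2.imwrite(f"pics/{n}0.png",r.capture(n)); c=K(n); print(n,c["K"],c["k1"],np.round(c["extrinsics"],3).tolist())
    for t in("gearbox","handle_mid"):
        for d in r.cut_out(t,n)[:2]: print(t,d["p"],d["extent"])
print(r.get_state())
E
```

```text
scene [[401.26551716   0.         324.47037579]
 [  0.         401.26551716 191.4593167 ]
 [  0.           0.           1.        ]] -0.10158762698183951 [[-0.51, -0.506, 0.696, -0.095], [-0.86, 0.307, -0.407, 0.539], [-0.008, -0.806, -0.592, 0.723], [0.0, 0.0, 0.0, 1.0]]
gearbox 0.6 [333.6, 171.3, 427.6, 261.5]
handle_mid 0.76 [375.1, 176.7, 384.6, 205.6]
side [[466.62382568   0.         323.52034985]
 [  0.         466.62382568 203.95513525]
 [  0.           0.           1.        ]] -0.007806086157721423 [[-0.254, 0.817, -0.518, 1.264], [0.967, 0.22, -0.126, 0.314], [0.011, -0.533, -0.846, 1.225], [0.0, 0.0, 0.0, 1.0]]
gearbox 0.62 [257.6, 149.4, 314.7, 225.9]
handle_mid 0.82 [289.5, 147.3, 297.4, 181.9]
{'time_s': 0.3, 'joints': array([-5.04734330e+01,  2.05634273e+01,  6.66769445e-01, -7.11663226e-03,
       -7.01345278e+01, -1.65063451e+01]), 'qd': array([-0.04443123, -0.08672089,  0.12545012,  0.02038514,  0.13130497,
        0.03715836]), 'joint_torque': array([ 8.46177300e-04, -5.81811655e+01,  2.92821640e+01,  6.99010357e+00,
        9.29850707e-03, -6.85192890e-05]), 'tcp_pos': array([ 0.26388069, -0.621107  ,  0.22623054]), 'eef_rot': array([ 1.79968198e+02, -2.44452982e-03, -1.56982198e+02]), 'contact_force': array([0.08231374, 0.97713235, 0.40295508]), 'moment': array([ 0.05438438, -0.0265699 , -0.01049318]), 'gripper_width': 0.08764926166270233}
```

Run:
```python
from h import *
a=cv2.imread("pics/scene0.png")[130:280,280:480];b=cv2.imread("pics/side0.png")[120:270,200:400]
z=lambda i:cv2.resize(i,None,fx=4,fy=4,interpolation=cv2.INTER_CUBIC)
cv2.imwrite("pics/sc1.png",z(a));cv2.imwrite("pics/sd1.png",z(b))
```

```text
(no output)
```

View pics/scene0.png

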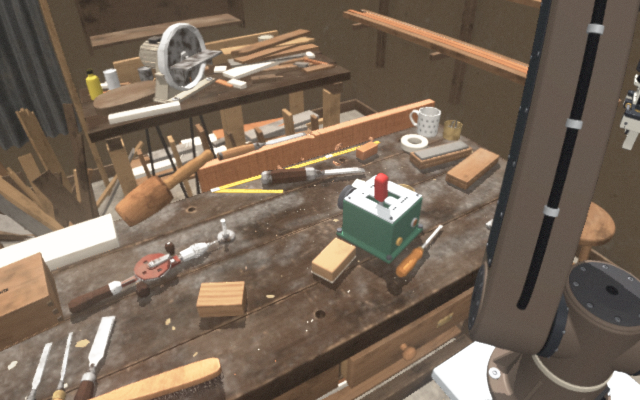

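View pics/sd1.png

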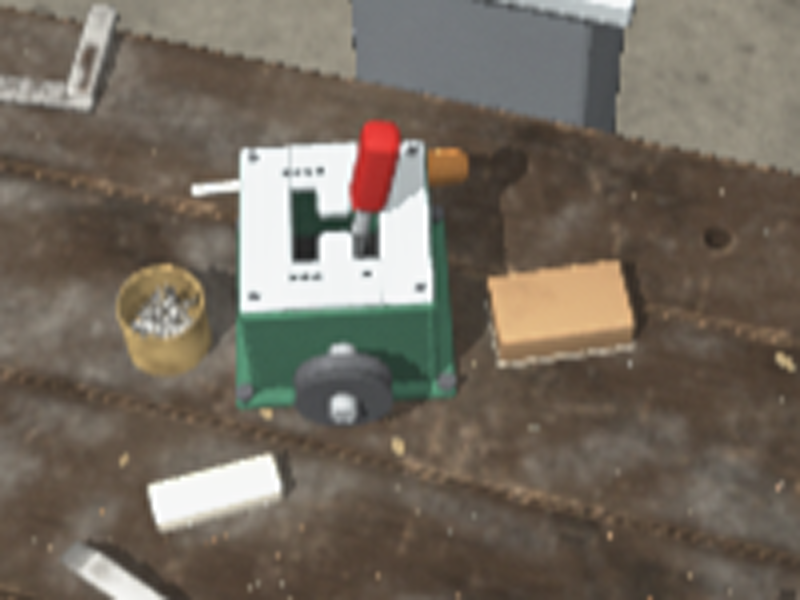

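View pics/sc1.png

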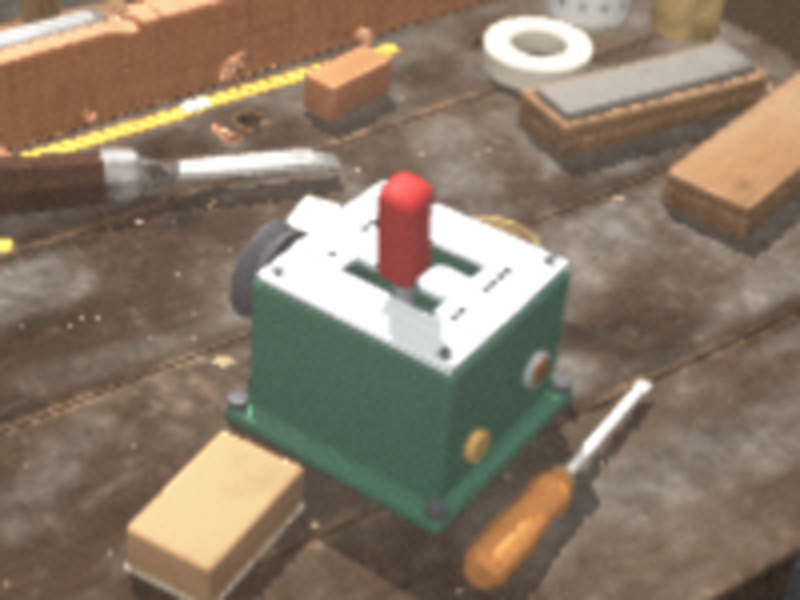

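The side view shows the gearbox, with the gate open in crop px (290–380, 190–262). The lever is leaning left in the left leg, with its stem near (360,235), close to the crossway. The tin is to its right, the cork to its left, and the offcut behind. Next I'll fit the pose.

Run:
```python
from h import *
from scipy.optimize import least_squares
cs,cd=K("scene"),K("side")
S=lambda l:np.array(l)/4+[280,130]; D=lambda l:np.array(l)/4+[200,120]
def cor(hx,hy):return {'nl':(-hx,hy,.12),'nr':(-hx,-hy,.12),'fl':(hx,hy,.12),'fr':(hx,-hy,.12)}
for hx,hy in((.075,.07),(.07,.075)):
    C=cor(hx,hy)
    ps=[C['nl'],C['fl'],C['nr']]; us=S([(448,378),(253,281),(568,262)])
    pd=[C['nr'],C['nl'],C['fl'],C['fr']]; ud=D([(241,150),(424,142),(433,305),(239,309)])
    def res(p):return np.r_[(proj(cs,gb(*p,ps))-us).ravel(),(proj(cd,gb(*p,pd))-ud).ravel()]
    o=least_squares(res,[.6,0,0]); print(o.x,np.round(o.fun,1))
    cent=[]
    for n in("scene","side"):
        r.capture(n); m=r.cut_out("handle_mid",n)[0]["mask"]; cent.append(np.argwhere(m).mean(0)[::-1])
    def r2(q):
        p=gb(*o.x,lev(q[0],q[1],.158)); return np.r_[proj(cs,p)[0]-cent[0],proj(cd,p)[0]-cent[1]]
    o2=least_squares(r2,[-.2,0]); print(o2.x,np.round(o2.fun,1),cent, gb(*o.x,lev(*o2.x,.158)))
```

```text
[0.52022785 0.01206146 0.32713834] [ 0.1 -1.  -2.2 -2.2  0.4 -0.1 -0.7 -1.7  0.4 -2.   0.8 -1.1 -0.3  0.6]
[-0.1831126  -0.05873105] [-0.6 -0.4 -0.1 -1. ] [array([380.64921466, 187.33246073]), array([292.71710526, 162.39802632])] [[0.50221655 0.03627894 0.17009064]]
[0.51926608 0.01082646 0.32948918] [-2.2 -0.8 -1.3 -0.3  0.2 -1.8 -2.7 -0.6  1.8 -1.1  2.2 -3.  -2.3 -1.1]
[-0.18681389 -0.04474453] [-1.1 -0.8  0.  -1.9] [array([380.92346939, 187.62755102]), array([292.56293706, 163.56993007])] [[0.50309355 0.03627865 0.17009557]]
```

Run:
```python
from h import *
c=K("wrist");s=r.get_state();from scipy.spatial.transform import Rotation as R
T=R.from_euler('xyz',s["eef_rot"],degrees=True).as_matrix();E=np.array(c["extrinsics"])
print(T.T@(E[:3,3]-s["tcp_pos"]),np.round(T.T@E[:3,:3],2).tolist(),np.array(c["K"]).tolist(),r.grasp_offset)
```

```text
[ 6.76866430e-02  1.39110871e-04 -1.57764595e-01] [[0.0, -0.97, -0.25], [1.0, 0.0, 0.0], [-0.0, -0.25, 0.97]] [[325.18866870576636, 0.0, 314.1064290755497], [0.0, 325.18866870576636, 202.48931594983284], [0.0, 0.0, 1.0]] -0.0188
```

Call:
servo_tool:
  targets:
    - {"dx": 1, "dy": 3, "dz": 2, "grip": 0}
    - {"dx": 2, "dy": 6, "dz": 4, "grip": 0}
    - {"dx": 3, "dy": 9, "dz": 6, "grip": 0}
    - {"dx": 4, "dy": 12, "dz": 8, "grip": 0}
    - {"dx": 5, "dy": 15, "dz": 10, "grip": 0}
    - {"dx": 6, "dy": 18.5, "dz": 11, "grip": 0}
    - {"dx": 7, "dy": 22, "dz": 12, "grip": 0}
    - {"dx": 8, "dy": 25.5, "dz": 13, "grip": 0}
    - {"dx": 9, "dy": 29, "dz": 14, "grip": 0}
    - {"dx": 10, "dy": 32.5, "dz": 15, "grip": 0}

```text
validation failed for argument at $.ta...
```

Call:
servo_tool:
  targets:
    - {"dx": 1, "dy": 3, "dz": 2, "spin": 0, "grip": 0}
    - {"dx": 2, "dy": 6, "dz": 4, "spin": 0, "grip": 0}
    - {"dx": 3, "dy": 9, "dz": 6, "spin": 0, "grip": 0}
    - {"dx": 4, "dy": 12, "dz": 8, "spin": 0, "grip": 0}
    - {"dx": 5, "dy": 15, "dz": 10, "spin": 0, "grip": 0}
    - {"dx": 6, "dy": 18.5, "dz": 11, "spin": 0, "grip": 0}
    - {"dx": 7, "dy": 22, "dz": 12, "spin": 0, "grip": 0}
    - {"dx": 8, "dy": 25.5, "dz": 13, "spin": 0, "grip": 0}
    - {"dx": 9, "dy": 29, "dz": 14, "spin": 0, "grip": 0}
    - {"dx": 10, "dy": 32.5, "dz": 15, "spin": 0, "grip": 0}

```text
time_s: 1.53
tcp_pos: [0.3638, -0.2946, 0.3773]
eef_rot: [-180.0, 0.0, -157.0]
contact_force: [1.7, 0.3, -0.1]
gripper_width: 0.0263
```

Call:
servo_tool:
  targets:
    - {"dx": 2, "dy": 3, "dz": 0, "spin": -0.01, "grip": 0}
    - {"dx": 4, "dy": 6, "dz": 0, "spin": -0.02, "grip": 0}
    - {"dx": 6, "dy": 9, "dz": 0, "spin": -0.03, "grip": 0}
    - {"dx": 8, "dy": 12, "dz": 0, "spin": -0.04, "grip": 0}
    - {"dx": 10, "dy": 15, "dz": 0, "spin": -0.05, "grip": 0}
    - {"dx": 12, "dy": 18, "dz": 0, "spin": -0.06, "grip": 0}
    - {"dx": 14, "dy": 21, "dz": 0, "spin": -0.07, "grip": 0}
    - {"dx": 16, "dy": 24, "dz": 0, "spin": -0.075, "grip": 0}
    - {"dx": 18, "dy": 27.5, "dz": 0, "spin": -0.075, "grip": 0}
    - {"dx": 19, "dy": 30, "dz": 0, "spin": -0.075, "grip": 0}

```text
time_s: 2.37
tcp_pos: [0.5554, 0.0064, 0.3761]
eef_rot: [180.0, -0.0, -161.2]
contact_force: [0.8, 0.1, -0.4]
gripper_width: 0.0006
```

Run:
```python
from h import *
import pickle
c=K("wrist");i=r.capture("wrist");cv2.imwrite("pics/w1.png",i);pickle.dump(c,open("w1.pkl","wb"))
for t in("gearbox","handle_mid"):
    for d in r.cut_out(t,"wrist")[:1]: print(t,d["p"],d["extent"],np.argwhere(d["mask"]).mean(0)[::-1])
p=(.5202,.0121,.327)
print(np.round(proj(c,gb(*p,[(-.075,.07,.12),(-.075,-.07,.12),(.075,.07,.12),(.075,-.07,.12),(0,0,.12)]))))
print(r.get_state()["tcp_pos"],r.get_state()["time_s"])
```

```text
gearbox 0.83 [267.9, 84.4, 385.2, 230.1] [326.49570831 148.69319933]
handle_mid 0.83 [325.1, 129.2, 379.3, 155.8] [357.7277628  142.04043127]
[[385.  85.]
 [270.  85.]
 [379. 205.]
 [273. 205.]
 [327. 147.]]
[0.55444627 0.00557437 0.37575763] 2.5167
```

View pics/w1.png

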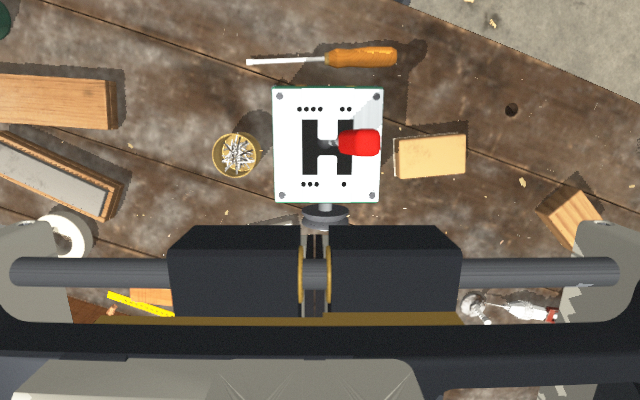

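The wrist view shows the plate corners at about (273,88)–(382,203). The crossway is near row 145, and the handle spans x 325–379 at row 142, so the lever is in the left leg, close to the crossway.

Run:
```python
from h import *
import pickle
from scipy.optimize import least_squares
c=pickle.load(open("w1.pkl","rb"));i=cv2.imread("pics/w1.png")
m=((i.min(2)>135)).astype(np.uint8); m[:80]=0;m[212:]=0;m[:,:262]=0;m[:,:][:,390:]=0
ys,xs=np.nonzero(cv2.morphologyEx(m,cv2.MORPH_OPEN,np.ones((3,3))))
box=cv2.boxPoints(cv2.minAreaRect(np.c_[xs,ys].astype(np.float32))); print(box)
C=np.array([(-.075,-.07,.12),(-.075,.07,.12),(.075,.07,.12),(.075,-.07,.12)])
def near(u):return min(box,key=lambda b:np.linalg.norm(b-u))
u=np.array([near(q) for q in proj(c,gb(.52,.012,.327,C))])
o=least_squares(lambda p:(proj(c,gb(*p,C))-u).ravel(),[.52,.012,.327]);print(o.x,np.round(o.fun,1))
red=((i[...,2]>150)&(i[...,1]<70)&(i[...,0]<70)); red[:120]=0;red[170:]=0;red[:,:310]=0;red[:,400:]=0
ys,xs=np.nonzero(red);print(xs.min(),xs.max(),ys.min(),ys.max(),xs.mean(),ys.mean())
for f in(-.12,-.08,-.04,0,.04):print(f,proj(c,gb(*o.x,[lev(-.212,f,d) for d in(.12,.158,.196)])).round(1).tolist())
```

```text
[[262.  88.]
 [383.  88.]
 [383. 210.]
 [262. 210.]]
[0.52674452 0.00840944 0.33177486] [ 2.9  1.3 -2.6  0.9 -7.8 -1.9  7.4 -1.6]
338 379 129 155 359.70899470899474 142.74603174603175
-0.12 [[343.3, 140.2], [353.5, 138.3], [366.0, 135.9]]
-0.08 [[343.4, 144.2], [353.5, 144.0], [366.0, 143.9]]
-0.04 [[343.4, 148.1], [353.5, 149.8], [365.9, 151.8]]
0 [[343.3, 152.1], [353.4, 155.5], [365.7, 159.7]]
0.04 [[343.2, 156.0], [353.2, 161.1], [365.3, 167.4]]
```

Run:
```python
from h import *
import pickle
from scipy.optimize import least_squares
c=pickle.load(open("w1.pkl","rb"));i=cv2.imread("pics/w1.png")
C=np.array([(-.075,-.07,.12),(-.075,.07,.12),(.075,.07,.12),(.075,-.07,.12)])
u=np.array([(273,88),(383,88),(382,202.5),(273.5,203)])
o=least_squares(lambda p:(proj(c,gb(*p,C))-u).ravel(),[.52,.012,.327]);print(o.x,np.round(o.fun,1))
for f in(-.08,-.04,0,.04):print(f,proj(c,gb(*o.x,[lev(-.212,f,d) for d in(.12,.158,.196)])).round(1).tolist())
g=[(.035,-.022,.12),(-.035,-.022,.12),(-.035,.022,.12),(.01,0,.12),(-.01,0,.12)]
print(proj(c,gb(*o.x,g)).round(1).tolist())
j=i.copy()
for q in proj(c,gb(*o.x,g)):cv2.circle(j,tuple(int(v*1) for v in q.round()),0,(0,255,0),-1)
cv2.imwrite("pics/w1c.png",cv2.resize(j[80:215,260:395],None,fx=4.4,fy=4.4,interpolation=cv2.INTER_NEAREST))
```

```text
[0.52091732 0.01360386 0.33382308] [-2.7 -2.   3.  -2.5 -1.4  2.6  1.1  2.7]
-0.08 [[349.0, 141.0], [359.7, 140.5], [372.9, 139.9]]
-0.04 [[349.0, 144.9], [359.7, 146.3], [372.8, 147.9]]
0 [[348.9, 148.9], [359.6, 152.0], [372.6, 155.8]]
0.04 [[348.8, 152.8], [359.4, 157.6], [372.2, 163.5]]
[[310.7, 175.6], [310.3, 119.7], [345.8, 119.5], [327.9, 156.0], [328.0, 140.1]]
```

View pics/w1c.png

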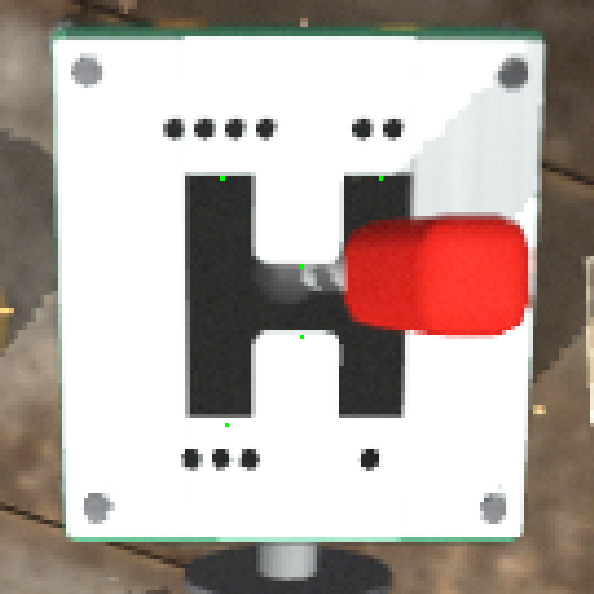

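Call:
servo_tool:
  targets:
    - {"dx": -3, "dy": 0.7, "dz": 0, "spin": 0, "grip": 0}
    - {"dx": -6, "dy": 1.5, "dz": 0, "spin": 0, "grip": 0}
    - {"dx": -9.4, "dy": 2.2, "dz": 0, "spin": 0, "grip": 0}
    - {"dx": -9.4, "dy": 2.2, "dz": -3.5, "spin": 0, "grip": 0}
    - {"dx": -9.4, "dy": 2.2, "dz": -7, "spin": 0, "grip": 0}
    - {"dx": -9.4, "dy": 2.2, "dz": -10.5, "spin": 0, "grip": 0}
    - {"dx": -9.4, "dy": 2.2, "dz": -14, "spin": 0, "grip": 0}
    - {"dx": -9.4, "dy": 2.2, "dz": -17.5, "spin": 0, "grip": 0}
    - {"dx": -9.4, "dy": 2.2, "dz": -20, "spin": 0, "grip": 0}
    - {"dx": -9.4, "dy": 2.2, "dz": -21.6, "spin": 0, "grip": 0}

```text
time_s: 3.35
tcp_pos: [0.4582, 0.0244, 0.1582]
eef_rot: [180.0, -0.1, -161.3]
contact_force: [-1.2, 0.1, -0.3]
gripper_width: 0.0007
```

Call:
servo_tool:
  targets:
    - {"dx": 0.4, "dy": 0.14, "dz": 0, "spin": 0, "grip": 0}
    - {"dx": 0.8, "dy": 0.28, "dz": 0, "spin": 0, "grip": 0}
    - {"dx": 1.2, "dy": 0.42, "dz": 0, "spin": 0, "grip": 0}
    - {"dx": 1.5, "dy": 0.52, "dz": 0, "spin": 0, "grip": 0}
    - {"dx": 1.8, "dy": 0.63, "dz": 0, "spin": 0, "grip": 0}
    - {"dx": 2.1, "dy": 0.73, "dz": 0, "spin": 0, "grip": 0}
    - {"dx": 2.4, "dy": 0.84, "dz": 0, "spin": 0, "grip": 0}
    - {"dx": 2.6, "dy": 0.9, "dz": 0, "spin": 0, "grip": 0}
    - {"dx": 2.8, "dy": 0.97, "dz": 0, "spin": 0, "grip": 0}
    - {"dx": 2.8, "dy": 0.97, "dz": 0, "spin": 0, "grip": 0}

```text
time_s: 4.18
tcp_pos: [0.4882, 0.0356, 0.1605]
eef_rot: [-180.0, -0.0, -161.3]
contact_force: [-0.4, -0.2, 1.6]
gripper_width: 0.0003
```

```bash
cat >> h.py <<'E'
G=(.5205,.0135,.333)
def gc(p):
    c,s=np.cos(G[2]),np.sin(G[2]); d=np.array(p[:2])-G[:2]; return np.round([c*d[0]+s*d[1],-s*d[0]+c*d[1]],4)
def look(tag):
    "handle lean from side+scene handle centroids"
    from scipy.optimize import least_squares
    s=r.get_state(); out=[]
    for n in("scene","side"):
        i=r.capture(n); d=r.cut_out("handle_mid",n)
        if d and d[0]["p"]>.3:
            out.append((K(n),np.argwhere(d[0]["mask"]).mean(0)[::-1])); print(n,d[0]["p"],d[0]["extent"])
        cv2.imwrite(f"pics/{tag}_{n}.png",i)
    o=least_squares(lambda q:np.concatenate([proj(c,gb(*G,lev(*q,.158)))[0]-u for c,u in out]),[0,0])
    print("across,fore",o.x.round(3),o.fun.round(1),"tcp gear",gc(s["tcp_pos"]),s["tcp_pos"].round(4),"F",s["contact_force"].round(1),s["time_s"])
    return o.x
E
python3 -c "
from h import *
look('a')
i=cv2.imread('pics/a_side.png')[120:220,230:350]; cv2.imwrite('pics/a_c.png',cv2.resize(i,None,fx=5,fy=5))"
```

```text
scene 0.44 [370.5, 191.3, 382.0, 203.5]
side 0.75 [288.4, 151.3, 302.0, 182.8]
across,fore [-0.279 -0.062] [ 0.  -5.7  5.2 -4.2] tcp gear [-0.0233  0.0314] [0.4882 0.0356 0.1605] F [-0.4 -0.2  1.6] 4.1833
```

View pics/a_c.png

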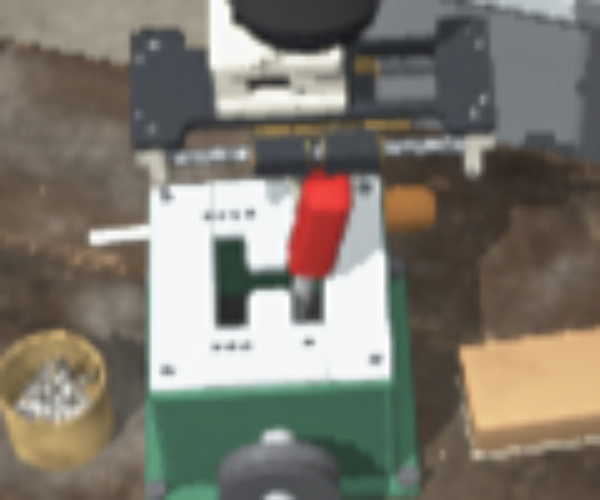

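The crop shows the fingers just behind the handle on the near side. The lever is still in the left leg and has moved a few px away from the robot. I'll measure its lean by matching projected handle outlines to the red pixels.

```bash
cat >> h.py <<'E'
def rot(a,f):
    from scipy.spatial.transform import Rotation as R
    return (R.from_euler('x',a)*R.from_euler('y',f)).as_matrix()
def red(i):
    i=i.astype(int); return (i[...,2]>90)&(i[...,2]>2.2*i[...,1])&(i[...,2]>2.2*i[...,0])
def model(c,a,f):
    P=np.array([(x,y,z) for x in(-.0125,.0125) for y in(-.0125,.0125) for z in(.12,.196)])@rot(a,f).T+[0,0,.015]
    m=np.zeros((400,640),np.uint8); h=cv2.convexHull((proj(c,gb(*G,P))*16).astype(np.int32)); cv2.fillPoly(m,[h],1,shift=4); return m>0
def lean(i,c,aa=(-.212,)):
    m=red(i); b=[]
    roi=np.zeros((400,640),np.uint8); u=proj(c,gb(*G,[(0,0,.17)]))[0]; cv2.circle(roi,tuple(int(v) for v in u),60,1,-1); m&=roi>0
    for a in aa:
        for f in np.arange(-.28,.281,.01):
            k=model(c,a,f); b.append(((m&k).sum()/max(1,(m|k).sum()),round(a,3),round(f,3)))
    b.sort(reverse=True); return b[:4],m.sum()
E
python3 - <<'E'
from h import *
for n in("scene0","side0","a_scene","a_side"):
    c=K("scene" if "scene" in n else "side"); print(n,lean(cv2.imread(f"pics/{n}.png"),c))
import pickle;print(lean(cv2.imread("pics/w1.png"),pickle.load(open("w1.pkl","rb"))))
E
```

```text
scene0 ([(np.float64(0.20956719817767655), -0.212, np.float64(-0.07)), (np.float64(0.2069767441860465), -0.212, np.float64(-0.09)), (np.float64(0.2037037037037037), -0.212, np.float64(-0.1)), (np.float64(0.2), -0.212, np.float64(-0.08))], np.int64(94))
side0 ([(np.float64(0.6885813148788927), -0.212, np.float64(-0.11)), (np.float64(0.6769759450171822), -0.212, np.float64(-0.12)), (np.float64(0.6745762711864407), -0.212, np.float64(-0.1)), (np.float64(0.6701030927835051), -0.212, np.float64(-0.13))], np.int64(200))
a_scene ([(np.float64(0.042352941176470586), -0.212, np.float64(-0.09)), (np.float64(0.04225352112676056), -0.212, np.float64(-0.1)), (np.float64(0.041666666666666664), -0.212, np.float64(-0.02)), (np.float64(0.041189931350114416), -0.212, np.float64(-0.07))], np.int64(18))
a_side ([(np.float64(0.6559139784946236), -0.212, np.float64(0.0)), (np.float64(0.6503496503496503), -0.212, np.float64(-0.02)), (np.float64(0.6438848920863309), -0.212, np.float64(0.01)), (np.float64(0.6326530612244898), -0.212, np.float64(-0.01))], np.int64(186))
([(np.float64(0.8118234804329725), -0.212, np.float64(-0.07)), (np.float64(0.7945544554455446), -0.212, np.float64(-0.06)), (np.float64(0.7389240506329114), -0.212, np.float64(-0.08)), (np.float64(0.7013291634089132), -0.212, np.float64(-0.05))], np.int64(1013))
```

Call:
servo_tool:
  targets:
    - {"dx": -1.3, "dy": -0.45, "dz": 0, "spin": 0, "grip": 0}
    - {"dx": -2.55, "dy": -0.88, "dz": 0, "spin": 0, "grip": 0}
    - {"dx": -3.2, "dy": 1.0, "dz": 0, "spin": 0, "grip": 0}
    - {"dx": -3.9, "dy": 3.0, "dz": 0, "spin": 0, "grip": 0}
    - {"dx": -4.55, "dy": 4.9, "dz": 0, "spin": 0, "grip": 0}
    - {"dx": -4.55, "dy": 4.9, "dz": 0, "spin": 0, "grip": 0}
    - {"dx": -3, "dy": 5.45, "dz": 0, "spin": 0, "grip": 0}
    - {"dx": -1.4, "dy": 6, "dz": 0, "spin": 0, "grip": 0}
    - {"dx": 0.2, "dy": 6.5, "dz": 0, "spin": 0, "grip": 0}
    - {"dx": 0.2, "dy": 6.5, "dz": 0, "spin": 0, "grip": 0}

```text
time_s: 5.22
tcp_pos: [0.4922, 0.1012, 0.1607]
eef_rot: [-180.0, 0.1, -161.2]
contact_force: [0.5, 0.5, 0.9]
gripper_width: 0.0003
```

```bash
cat >> h.py <<'E'
def wl(tag,aa=(-.212,)):
    c=K("wrist"); i=r.capture("wrist"); cv2.imwrite(f"pics/{tag}.png",i); s=r.get_state()
    print("wrist",lean(i,c,aa),"tcp",gc(s["tcp_pos"]),s["tcp_pos"].round(4),s["contact_force"].round(1))
    i=r.capture("side"); print("side",lean(i,K("side"),aa)); cv2.imwrite(f"pics/{tag}_side.png",i)
E
python3 -c "
from h import *
wl('b')"
```

```text
wrist ([(np.float64(0.054625199362041466), -0.212, np.float64(-0.04)), (np.float64(0.05429508196721312), -0.212, np.float64(-0.03)), (np.float64(0.05300953127040083), -0.212, np.float64(-0.02)), (np.float64(0.05250320924261874), -0.212, np.float64(-0.01))], np.int64(472)) tcp [0.0002 0.0921] [0.4906 0.1006 0.1603] [-0.8 -1.4 -0.3]
side ([(np.float64(0.5421245421245421), -0.212, np.float64(0.01)), (np.float64(0.5379061371841155), -0.212, np.float64(0.0)), (np.float64(0.5272727272727272), -0.212, np.float64(0.03)), (np.float64(0.5244755244755245), -0.212, np.float64(-0.02))], np.int64(150))
```

View pics/b.png

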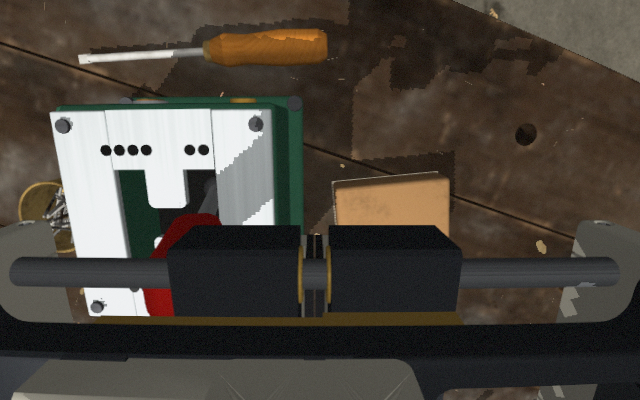

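The handle is mostly hidden behind the gripper here. The stem shows at about (210,190), and the crossway's near edge is around row 207. I'll check this against projections.

Run:
```python
from h import *
c=K("wrist")
for f in(-.06,-.03,0,.03,.06):print(f,proj(c,gb(*G,[lev(-.212,f,d) for d in(.08,.107,.12)])).round(0).tolist())
print(proj(c,gb(*G,[(-.01,0,.12),(.01,0,.12),(-.035,.022,.12),(-.035,-.022,.12)])).round(0).tolist())
i=cv2.imread("pics/b.png")[120:270,100:300]
g=np.clip(i.astype(float)*2.5,0,255).astype(np.uint8)
cv2.imwrite("pics/b_c.png",cv2.resize(g,None,fx=4,fy=4))
```

```text
-0.06 [[209.0, 209.0], [205.0, 218.0], [203.0, 223.0]]
-0.03 [[210.0, 213.0], [206.0, 223.0], [203.0, 229.0]]
0 [[210.0, 216.0], [206.0, 228.0], [204.0, 235.0]]
0.03 [[210.0, 219.0], [207.0, 232.0], [205.0, 240.0]]
0.06 [[211.0, 222.0], [207.0, 237.0], [205.0, 245.0]]
[[170.0, 213.0], [173.0, 243.0], [200.0, 174.0], [131.0, 175.0]]
```

View pics/b_c.png

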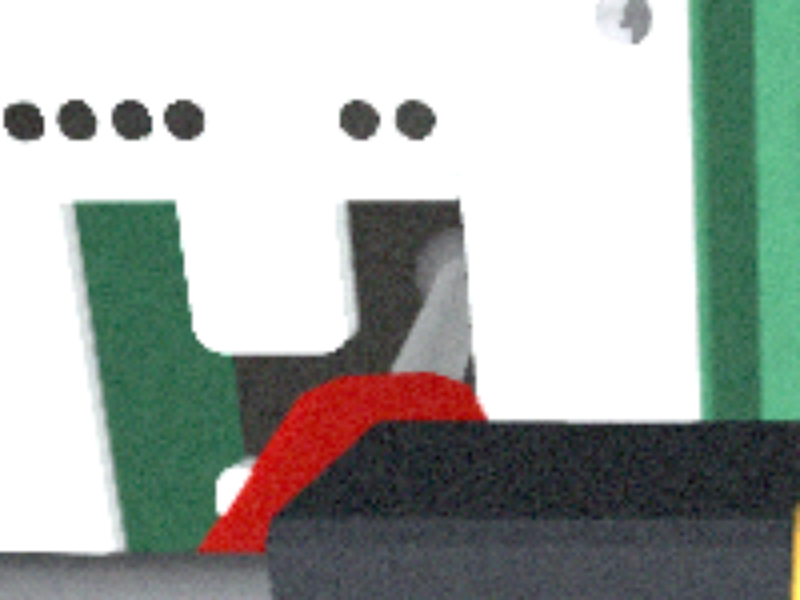

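Call:
servo_tool:
  targets:
    - {"dx": 0.27, "dy": -0.9, "dz": 0, "spin": 0, "grip": 0}
    - {"dx": 0.5, "dy": -1.6, "dz": 0, "spin": 0, "grip": 0}
    - {"dx": 0.65, "dy": -2.1, "dz": 0, "spin": 0, "grip": 0}
    - {"dx": 0.75, "dy": -2.5, "dz": 0, "spin": 0, "grip": 0}
    - {"dx": 0.87, "dy": -2.9, "dz": 0, "spin": 0, "grip": 0}
    - {"dx": 0.95, "dy": -3.2, "dz": 0, "spin": 0, "grip": 0}
    - {"dx": 1.05, "dy": -3.5, "dz": 0, "spin": 0, "grip": 0}
    - {"dx": 1.12, "dy": -3.7, "dz": 0, "spin": 0, "grip": 0}
    - {"dx": 1.2, "dy": -4, "dz": 0, "spin": 0, "grip": 0}
    - {"dx": 1.2, "dy": -4, "dz": 0, "spin": 0, "grip": 0}

```text
time_s: 6.15
tcp_pos: [0.502, 0.0601, 0.1605]
eef_rot: [-180.0, -0.0, -161.3]
contact_force: [-0.1, 1.0, -0.2]
gripper_width: 0.0002
```

```bash
python3 -c "
from h import *
wl('c',np.arange(-.212,.22,.053))"
```

```text
wrist ([(np.float64(0.0), np.float64(0.212), np.float64(0.28)), (np.float64(0.0), np.float64(0.212), np.float64(0.27)), (np.float64(0.0), np.float64(0.212), np.float64(0.26)), (np.float64(0.0), np.float64(0.212), np.float64(0.25))], np.int64(0)) tcp [-0.0024  0.0501] [0.5018 0.0601 0.1604] [-0.6  0.7  0.7]
side ([(np.float64(0.5695652173913044), np.float64(-0.053), np.float64(0.12)), (np.float64(0.5574468085106383), np.float64(-0.053), np.float64(0.13)), (np.float64(0.5574468085106383), np.float64(-0.053), np.float64(0.1)), (np.float64(0.5550847457627118), np.float64(-0.053), np.float64(0.07))], np.int64(133))
```

Call:
servo_tool:
  targets:
    - {"dx": 0.15, "dy": -0.42, "dz": 0, "spin": 0, "grip": 0}
    - {"dx": 0.3, "dy": -0.85, "dz": 0, "spin": 0, "grip": 0}
    - {"dx": 0.44, "dy": -1.27, "dz": 0, "spin": 0, "grip": 0}
    - {"dx": 0.6, "dy": -1.7, "dz": 0, "spin": 0, "grip": 0}
    - {"dx": 0.74, "dy": -2.12, "dz": 0, "spin": 0, "grip": 0}
    - {"dx": 0.9, "dy": -2.55, "dz": 0, "spin": 0, "grip": 0}
    - {"dx": 1.03, "dy": -2.97, "dz": 0, "spin": 0, "grip": 0}
    - {"dx": 1.15, "dy": -3.3, "dz": 0, "spin": 0, "grip": 0}
    - {"dx": 1.25, "dy": -3.6, "dz": 0, "spin": 0, "grip": 0}
    - {"dx": 1.25, "dy": -3.6, "dz": 0, "spin": 0, "grip": 0}

```text
time_s: 7.08
tcp_pos: [0.5144, 0.0238, 0.1604]
eef_rot: [-180.0, -0.0, -161.3]
contact_force: [-0.4, 0.5, -0.4]
gripper_width: 0.0006
```

```bash
python3 -c "
from h import *
wl('d',np.arange(-.212,.22,.053))"
```

```text
wrist ([(np.float64(0.023011307280301527), np.float64(-0.0), np.float64(-0.19)), (np.float64(0.022848138664565688), np.float64(-0.0), np.float64(-0.2)), (np.float64(0.022687267748875417), np.float64(-0.0), np.float64(-0.21)), (np.float64(0.022687267748875417), np.float64(-0.0), np.float64(-0.22))], np.int64(116)) tcp [-0.0024  0.0119] [0.5143 0.024  0.1603] [ 0.8 -0.6 -0.2]
side ([(np.float64(0.5020242914979757), np.float64(0.106), np.float64(0.13)), (np.float64(0.4901185770750988), np.float64(0.106), np.float64(0.14)), (np.float64(0.48854961832061067), np.float64(0.106), np.float64(0.1)), (np.float64(0.4838709677419355), np.float64(0.106), np.float64(0.15))], np.int64(128))
```

Call:
servo_tool:
  targets:
    - {"dx": 0.03, "dy": -0.1, "dz": 0, "spin": 0, "grip": 0}
    - {"dx": 0.07, "dy": -0.2, "dz": 0, "spin": 0, "grip": 0}
    - {"dx": 0.1, "dy": -0.3, "dz": 0, "spin": 0, "grip": 0}
    - {"dx": 0.14, "dy": -0.4, "dz": 0, "spin": 0, "grip": 0}
    - {"dx": 0.17, "dy": -0.5, "dz": 0, "spin": 0, "grip": 0}
    - {"dx": 0.21, "dy": -0.6, "dz": 0, "spin": 0, "grip": 0}
    - {"dx": 0.24, "dy": -0.7, "dz": 0, "spin": 0, "grip": 0}
    - {"dx": 0.27, "dy": -0.77, "dz": 0, "spin": 0, "grip": 0}
    - {"dx": 0.27, "dy": -0.77, "dz": 0, "spin": 0, "grip": 0}
    - {"dx": 0.27, "dy": -0.77, "dz": 0, "spin": 0, "grip": 0}

```text
time_s: 8.02
tcp_pos: [0.5172, 0.0166, 0.1606]
eef_rot: [-180.0, -0.0, -161.3]
contact_force: [-1.1, 1.2, -0.8]
gripper_width: 0.0
```

```bash
python3 -c "
from h import *
s=r.get_state();print(gc(s['tcp_pos']),s['contact_force'],s['moment'])
i=r.capture('side');cv2.imwrite('pics/e.png',cv2.resize(i[110:240,220:380],None,fx=4.5,fy=4.5))"
```

```text
[-0.0021  0.004 ] [-1.08281373  1.17641513 -0.79726988] [ 0.30413584  0.21418551 -0.03352045]
```

View pics/e.png

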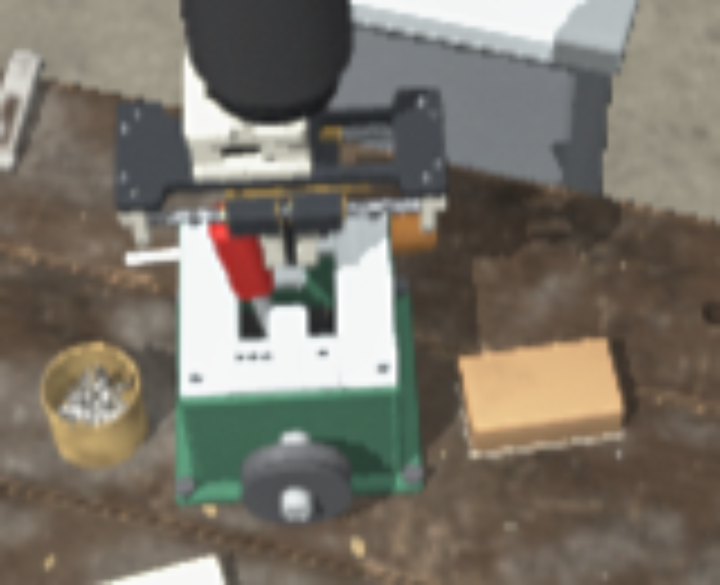

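The lever now leans right, with its stem in the right leg at about (262,305) and the fingers on its left side. I'll nudge it on to the stop.

Call:
servo_tool:
  targets:
    - {"dx": 0.02, "dy": -0.06, "dz": 0, "spin": 0, "grip": 0}
    - {"dx": 0.04, "dy": -0.12, "dz": 0, "spin": 0, "grip": 0}
    - {"dx": 0.06, "dy": -0.18, "dz": 0, "spin": 0, "grip": 0}
    - {"dx": 0.08, "dy": -0.24, "dz": 0, "spin": 0, "grip": 0}
    - {"dx": 0.1, "dy": -0.28, "dz": 0, "spin": 0, "grip": 0}
    - {"dx": 0.12, "dy": -0.32, "dz": 0, "spin": 0, "grip": 0}
    - {"dx": 0.13, "dy": -0.36, "dz": 0, "spin": 0, "grip": 0}
    - {"dx": 0.14, "dy": -0.4, "dz": 0, "spin": 0, "grip": 0}
    - {"dx": 0.14, "dy": -0.4, "dz": 0, "spin": 0, "grip": 0}
    - {"dx": 0.14, "dy": -0.4, "dz": 0, "spin": 0, "grip": 0}

```text
time_s: 8.9
tcp_pos: [0.5186, 0.0127, 0.1606]
eef_rot: [-180.0, -0.0, -161.3]
contact_force: [-1.1, 0.6, -1.6]
gripper_width: 0.0002
```

Call:
servo_tool:
  targets:
    - {"dx": 0.02, "dy": -0.06, "dz": 0, "spin": 0, "grip": 0}
    - {"dx": 0.04, "dy": -0.12, "dz": 0, "spin": 0, "grip": 0}
    - {"dx": 0.06, "dy": -0.18, "dz": 0, "spin": 0, "grip": 0}
    - {"dx": 0.08, "dy": -0.24, "dz": 0, "spin": 0, "grip": 0}
    - {"dx": 0.1, "dy": -0.28, "dz": 0, "spin": 0, "grip": 0}
    - {"dx": 0.1, "dy": -0.3, "dz": 0, "spin": 0, "grip": 0}
    - {"dx": 0.1, "dy": -0.3, "dz": 0, "spin": 0, "grip": 0}
    - {"dx": 0.1, "dy": -0.3, "dz": 0, "spin": 0, "grip": 0}
    - {"dx": 0.1, "dy": -0.3, "dz": 0, "spin": 0, "grip": 0}
    - {"dx": 0.1, "dy": -0.3, "dz": 0, "spin": 0, "grip": 0}

```text
time_s: 9.73
tcp_pos: [0.5196, 0.0097, 0.1606]
eef_rot: [-180.0, 0.0, -161.3]
contact_force: [-0.5, 1.2, -0.7]
gripper_width: 0.0001
```

```bash
python3 -c "
from h import *
s=r.get_state();print(gc(s['tcp_pos']),s['contact_force'],s['moment'])
wl('f',np.arange(.05,.25,.018))"
```

```text
[-0.0021 -0.0033] [-0.53662433  1.15259032 -0.68982087] [ 0.29680129  0.21779079 -0.00785305]
wrist ([(np.float64(0.011988011988011988), np.float64(0.05), np.float64(-0.2)), (np.float64(0.011902400317397342), np.float64(0.05), np.float64(-0.19)), (np.float64(0.011902400317397342), np.float64(0.05), np.float64(-0.22)), (np.float64(0.01182033096926714), np.float64(0.05), np.float64(-0.21))], np.int64(60)) tcp [-0.0021 -0.0032] [0.5196 0.0098 0.1606] [-0.   1.   0.3]
side ([(np.float64(0.4679245283018868), np.float64(0.23), np.float64(0.1)), (np.float64(0.46153846153846156), np.float64(0.23), np.float64(0.09)), (np.float64(0.45985401459854014), np.float64(0.23), np.float64(0.08)), (np.float64(0.45985401459854014), np.float64(0.23), np.float64(0.05))], np.int64(126))
```

Call:
servo_tool:
  targets:
    - {"dx": 0.02, "dy": -0.06, "dz": 0, "spin": 0, "grip": 0}
    - {"dx": 0.04, "dy": -0.12, "dz": 0, "spin": 0, "grip": 0}
    - {"dx": 0.06, "dy": -0.18, "dz": 0, "spin": 0, "grip": 0}
    - {"dx": 0.08, "dy": -0.24, "dz": 0, "spin": 0, "grip": 0}
    - {"dx": 0.1, "dy": -0.28, "dz": 0, "spin": 0, "grip": 0}
    - {"dx": 0.1, "dy": -0.3, "dz": 0, "spin": 0, "grip": 0}
    - {"dx": 0.1, "dy": -0.3, "dz": 0, "spin": 0, "grip": 0}
    - {"dx": 0.1, "dy": -0.3, "dz": 0, "spin": 0, "grip": 0}
    - {"dx": 0.1, "dy": -0.3, "dz": 0, "spin": 0, "grip": 0}
    - {"dx": 0.1, "dy": -0.3, "dz": 0, "spin": 0, "grip": 0}

```text
time_s: 10.67
tcp_pos: [0.5204, 0.0072, 0.1603]
eef_rot: [180.0, -0.0, -161.3]
contact_force: [-1.6, 4.6, -1.7]
gripper_width: 0.0003
```

The force reads 4.6 N, so the lever is at its right stop. Next: back off to the left, go round to the near side, and line up behind the handle.

Call:
servo_tool:
  targets:
    - {"dx": -0.5, "dy": 1.5, "dz": 0, "spin": 0, "grip": 0}
    - {"dx": -1, "dy": 2.9, "dz": 0, "spin": 0, "grip": 0}
    - {"dx": -2.7, "dy": 2.3, "dz": 0, "spin": 0, "grip": 0}
    - {"dx": -4.4, "dy": 1.75, "dz": 0, "spin": 0, "grip": 0}
    - {"dx": -6, "dy": 1.2, "dz": 0, "spin": 0, "grip": 0}
    - {"dx": -6, "dy": 1.2, "dz": 0, "spin": 0, "grip": 0}
    - {"dx": -5.3, "dy": -0.8, "dz": 0, "spin": 0, "grip": 0}
    - {"dx": -4.6, "dy": -2.8, "dz": 0, "spin": 0, "grip": 0}
    - {"dx": -4.05, "dy": -4.45, "dz": 0, "spin": 0, "grip": 0}
    - {"dx": -4.05, "dy": -4.45, "dz": 0, "spin": 0, "grip": 0}

```text
time_s: 11.5
tcp_pos: [0.4812, -0.0398, 0.1608]
eef_rot: [-179.9, 0.0, -161.3]
contact_force: [-0.5, 0.1, 0.6]
gripper_width: 0.0006
```

```bash
python3 -c "
from h import *
wl('g',(.15,.18,.212))
i=cv2.imread('pics/g_side.png');cv2.imwrite('pics/g_c.png',cv2.resize(i[130:220,230:350],None,fx=6,fy=6))"
```

```text
wrist ([(np.float64(0.0), 0.212, np.float64(0.28)), (np.float64(0.0), 0.212, np.float64(0.27)), (np.float64(0.0), 0.212, np.float64(0.26)), (np.float64(0.0), 0.212, np.float64(0.25))], np.int64(0)) tcp [-0.0547 -0.0367] [ 0.4808 -0.0391  0.1607] [ 0.5 -0.1  0.2]
side ([(np.float64(0.7090909090909091), 0.212, np.float64(0.0)), (np.float64(0.6964285714285714), 0.212, np.float64(-0.01)), (np.float64(0.6890459363957597), 0.212, np.float64(0.02)), (np.float64(0.6866197183098591), 0.212, np.float64(0.03))], np.int64(195))
```

View pics/g_c.png

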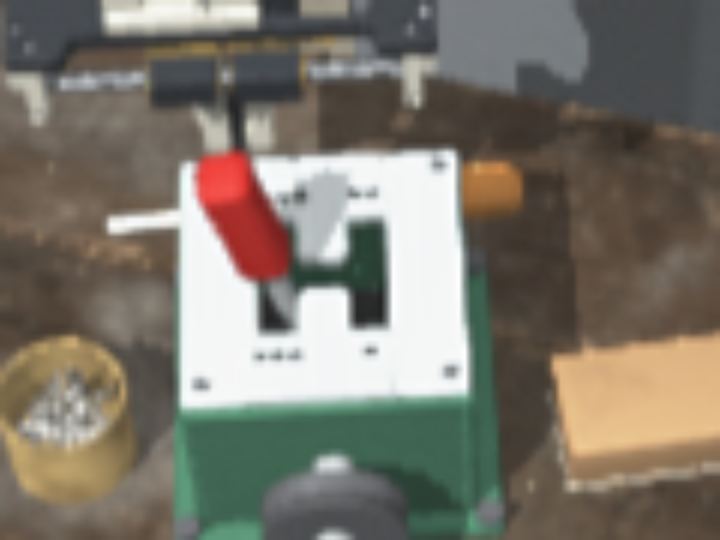

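The lever is upright fore-aft in the right leg, with the fingers behind it on the near side. Now I'll push it away from the robot.

Call:
servo_tool:
  targets:
    - {"dx": 0.7, "dy": 0.24, "dz": 0, "spin": 0, "grip": 0}
    - {"dx": 1.4, "dy": 0.48, "dz": 0, "spin": 0, "grip": 0}
    - {"dx": 2, "dy": 0.69, "dz": 0, "spin": 0, "grip": 0}
    - {"dx": 2.5, "dy": 0.86, "dz": 0, "spin": 0, "grip": 0}
    - {"dx": 2.9, "dy": 1, "dz": 0, "spin": 0, "grip": 0}
    - {"dx": 3.3, "dy": 1.14, "dz": 0, "spin": 0, "grip": 0}
    - {"dx": 3.7, "dy": 1.28, "dz": 0, "spin": 0, "grip": 0}
    - {"dx": 4.1, "dy": 1.41, "dz": 0, "spin": 0, "grip": 0}
    - {"dx": 4.5, "dy": 1.55, "dz": 0, "spin": 0, "grip": 0}
    - {"dx": 4.8, "dy": 1.66, "dz": 0, "spin": 0, "grip": 0}

```text
time_s: 12.43
tcp_pos: [0.5282, -0.021, 0.1603]
eef_rot: [180.0, -0.0, -161.3]
contact_force: [-2.6, -0.5, -0.5]
gripper_width: 0.0005
```

```bash
python3 -c "
from h import *
s=r.get_state();print(gc(s['tcp_pos']),s['contact_force'])
wl('h',(.18,.212))"
```

```text
[-0.004  -0.0351] [-2.64370197 -0.50198472 -0.49649622]
wrist ([(np.float64(0.0), 0.212, np.float64(0.28)), (np.float64(0.0), 0.212, np.float64(0.27)), (np.float64(0.0), 0.212, np.float64(0.26)), (np.float64(0.0), 0.212, np.float64(0.25))], np.int64(0)) tcp [-0.0036 -0.0351] [ 0.5286 -0.0209  0.1603] [-2.1  0.6 -0.2]
side ([(np.float64(0.6826568265682657), 0.212, np.float64(0.15)), (np.float64(0.6801470588235294), 0.212, np.float64(0.12)), (np.float64(0.6717557251908397), 0.212, np.float64(0.17)), (np.float64(0.6630824372759857), 0.212, np.float64(0.14))], np.int64(185))
```

Call:
servo_tool:
  targets:
    - {"dx": 0.15, "dy": 0.05, "dz": 0, "spin": 0, "grip": 0}
    - {"dx": 0.3, "dy": 0.1, "dz": 0, "spin": 0, "grip": 0}
    - {"dx": 0.45, "dy": 0.15, "dz": 0, "spin": 0, "grip": 0}
    - {"dx": 0.6, "dy": 0.2, "dz": 0, "spin": 0, "grip": 0}
    - {"dx": 0.7, "dy": 0.24, "dz": 0, "spin": 0, "grip": 0}
    - {"dx": 0.8, "dy": 0.28, "dz": 0, "spin": 0, "grip": 0}
    - {"dx": 0.9, "dy": 0.31, "dz": 0, "spin": 0, "grip": 0}
    - {"dx": 1.0, "dy": 0.35, "dz": 0, "spin": 0, "grip": 0}
    - {"dx": 1.1, "dy": 0.38, "dz": 0, "spin": 0, "grip": 0}
    - {"dx": 1.1, "dy": 0.38, "dz": 0, "spin": 0, "grip": 0}

```text
time_s: 13.37
tcp_pos: [0.5393, -0.0172, 0.1605]
eef_rot: [-180.0, 0.0, -161.3]
contact_force: [-1.3, -0.8, -1.4]
gripper_width: 0.0006
```

Call:
servo_tool:
  targets:
    - {"dx": 0.05, "dy": 0.02, "dz": 0, "spin": 0, "grip": 0}
    - {"dx": 0.1, "dy": 0.03, "dz": 0, "spin": 0, "grip": 0}
    - {"dx": 0.15, "dy": 0.05, "dz": 0, "spin": 0, "grip": 0}
    - {"dx": 0.2, "dy": 0.07, "dz": 0, "spin": 0, "grip": 0}
    - {"dx": 0.25, "dy": 0.09, "dz": 0, "spin": 0, "grip": 0}
    - {"dx": 0.3, "dy": 0.1, "dz": 0, "spin": 0, "grip": 0}
    - {"dx": 0.35, "dy": 0.12, "dz": 0, "spin": 0, "grip": 0}
    - {"dx": 0.35, "dy": 0.12, "dz": 0, "spin": 0, "grip": 0}
    - {"dx": 0.35, "dy": 0.12, "dz": 0, "spin": 0, "grip": 0}
    - {"dx": 0.35, "dy": 0.12, "dz": 0, "spin": 0, "grip": 0}

```text
time_s: 14.2
tcp_pos: [0.5426, -0.0161, 0.1606]
eef_rot: [-180.0, 0.0, -161.3]
contact_force: [-2.6, 0.5, -0.4]
gripper_width: 0.0005
```

```bash
python3 -c "
from h import *
s=r.get_state();print(gc(s['tcp_pos']),s['contact_force'])
wl('i',(.18,.212))"
```

```text
[ 0.0112 -0.0352] [-2.58625781  0.46954498 -0.43195956]
wrist ([(np.float64(0.0), 0.212, np.float64(0.28)), (np.float64(0.0), 0.212, np.float64(0.27)), (np.float64(0.0), 0.212, np.float64(0.26)), (np.float64(0.0), 0.212, np.float64(0.25))], np.int64(0)) tcp [ 0.0112 -0.0352] [ 0.5426 -0.0161  0.1606] [-1.8  0.2 -0.7]
side ([(np.float64(0.691358024691358), 0.212, np.float64(0.23)), (np.float64(0.6816326530612244), 0.212, np.float64(0.25)), (np.float64(0.6774193548387096), 0.212, np.float64(0.24)), (np.float64(0.6706827309236948), 0.212, np.float64(0.22))], np.int64(168))
```

Not at the stop yet, so I'll feel for it in another small step.

Call:
servo_tool:
  targets:
    - {"dx": 0.05, "dy": 0.02, "dz": 0, "spin": 0, "grip": 0}
    - {"dx": 0.1, "dy": 0.03, "dz": 0, "spin": 0, "grip": 0}
    - {"dx": 0.15, "dy": 0.05, "dz": 0, "spin": 0, "grip": 0}
    - {"dx": 0.2, "dy": 0.07, "dz": 0, "spin": 0, "grip": 0}
    - {"dx": 0.25, "dy": 0.09, "dz": 0, "spin": 0, "grip": 0}
    - {"dx": 0.3, "dy": 0.1, "dz": 0, "spin": 0, "grip": 0}
    - {"dx": 0.3, "dy": 0.1, "dz": 0, "spin": 0, "grip": 0}
    - {"dx": 0.3, "dy": 0.1, "dz": 0, "spin": 0, "grip": 0}
    - {"dx": 0.3, "dy": 0.1, "dz": 0, "spin": 0, "grip": 0}
    - {"dx": 0.3, "dy": 0.1, "dz": 0, "spin": 0, "grip": 0}

```text
time_s: 15.13
tcp_pos: [0.5449, -0.0153, 0.1603]
eef_rot: [180.0, -0.1, -161.3]
contact_force: [-4.7, -1.2, 0.1]
gripper_width: 0.0004
```

Call:
servo_tool:
  targets:
    - {"dx": 0.04, "dy": 0.01, "dz": 0, "spin": 0, "grip": 0}
    - {"dx": 0.08, "dy": 0.03, "dz": 0, "spin": 0, "grip": 0}
    - {"dx": 0.12, "dy": 0.04, "dz": 0, "spin": 0, "grip": 0}
    - {"dx": 0.16, "dy": 0.05, "dz": 0, "spin": 0, "grip": 0}
    - {"dx": 0.2, "dy": 0.07, "dz": 0, "spin": 0, "grip": 0}
    - {"dx": 0.2, "dy": 0.07, "dz": 0, "spin": 0, "grip": 0}
    - {"dx": 0.2, "dy": 0.07, "dz": 0, "spin": 0, "grip": 0}
    - {"dx": 0.2, "dy": 0.07, "dz": 0, "spin": 0, "grip": 0}
    - {"dx": 0.2, "dy": 0.07, "dz": 0, "spin": 0, "grip": 0}
    - {"dx": 0.2, "dy": 0.07, "dz": 0, "spin": 0, "grip": 0}

```text
time_s: 15.97
tcp_pos: [0.5461, -0.0149, 0.1601]
eef_rot: [180.0, -0.2, -161.3]
contact_force: [-7.9, -0.1, 0.3]
gripper_width: 0.0005
```

It's at the hard stop: 7.9 N, with the arm now flexing. I'll back off and look from above.

Call:
servo_tool:
  targets:
    - {"dx": -1.5, "dy": -0.5, "dz": 0, "spin": 0, "grip": 0}
    - {"dx": -3.5, "dy": -1.2, "dz": 0, "spin": 0, "grip": 0}
    - {"dx": -5.7, "dy": -2, "dz": 0, "spin": 0, "grip": 0}
    - {"dx": -5.7, "dy": -2, "dz": 3.5, "spin": 0, "grip": 0}
    - {"dx": -5.7, "dy": -2, "dz": 7, "spin": 0, "grip": 0}
    - {"dx": -5.7, "dy": -2, "dz": 10.5, "spin": 0, "grip": 0}
    - {"dx": -5.7, "dy": -1, "dz": 14, "spin": 0, "grip": 0}
    - {"dx": -4, "dy": 0, "dz": 17.5, "spin": 0, "grip": 0}
    - {"dx": -2, "dy": 1, "dz": 20.5, "spin": 0, "grip": 0}
    - {"dx": 1, "dy": 2, "dz": 21.5, "spin": 0, "grip": 0}

```text
time_s: 16.8
tcp_pos: [0.5598, 0.006, 0.3834]
eef_rot: [-179.9, 0.7, -161.2]
contact_force: [0.9, 0.0, 0.7]
gripper_width: 0.0003
```

```bash
python3 -c "
from h import *
wl('j',(.17,.19,.212))
i=cv2.imread('pics/j.png');cv2.imwrite('pics/j_c.png',cv2.resize(i[40:240,180:480],None,fx=2.6,fy=2.6));print(r.get_state()['time_s'])"
```

```text
wrist ([(np.float64(0.7050520059435365), 0.212, np.float64(0.21)), (np.float64(0.6957478005865103), 0.212, np.float64(0.22)), (np.float64(0.6924208977189109), 0.212, np.float64(0.2)), (np.float64(0.6910029498525073), 0.19, np.float64(0.21))], np.int64(949)) tcp [ 0.0401 -0.0199] [0.565  0.0078 0.3807] [ 7.5 -0.3  4. ]
side ([(np.float64(0.6666666666666666), 0.212, np.float64(0.23)), (np.float64(0.6639344262295082), 0.212, np.float64(0.25)), (np.float64(0.6532258064516129), 0.212, np.float64(0.24)), (np.float64(0.6465863453815262), 0.212, np.float64(0.22))], np.int64(162))
16.9
```

View pics/j_c.png

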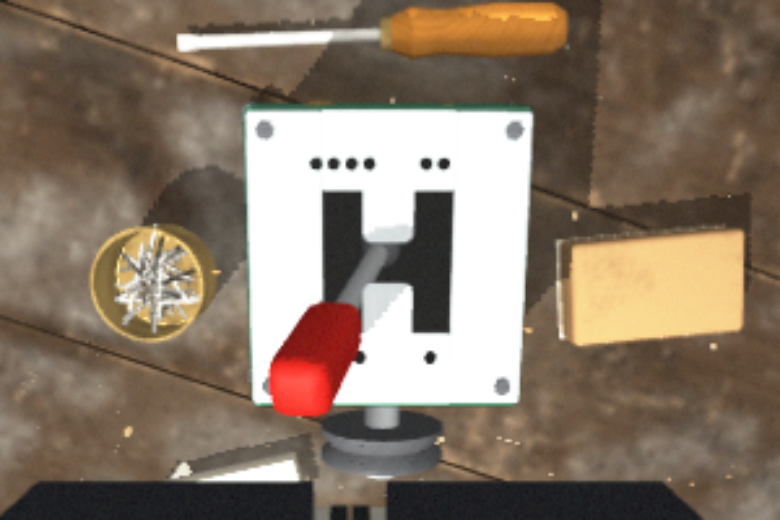

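The picture shows the lever in the far right slot, its handle at (315,360) by the three dots, and nothing else disturbed. The arm was still settling when it was taken, so I'll measure once more at rest.

Call:
servo_tool:
  targets:
    - {"dx": 0, "dy": 0, "dz": 0, "spin": 0, "grip": 0}
    - {"dx": 0, "dy": 0, "dz": 0, "spin": 0, "grip": 0}
    - {"dx": 0, "dy": 0, "dz": 0, "spin": 0, "grip": 0}
    - {"dx": 0, "dy": 0, "dz": 0, "spin": 0, "grip": 0}
    - {"dx": 0, "dy": 0, "dz": 0, "spin": 0, "grip": 0}
    - {"dx": 0, "dy": 0, "dz": 0, "spin": 0, "grip": 0}
    - {"dx": 0, "dy": 0, "dz": 0, "spin": 0, "grip": 0}
    - {"dx": 0, "dy": 0, "dz": 0, "spin": 0, "grip": 0}
    - {"dx": 0, "dy": 0, "dz": 0, "spin": 0, "grip": 0}
    - {"dx": 0, "dy": 0, "dz": 0, "spin": 0, "grip": 0}

```text
time_s: 17.73
tcp_pos: [0.5575, 0.0056, 0.3756]
eef_rot: [180.0, 0.0, -161.3]
contact_force: [0.5, -0.6, 0.3]
gripper_width: 0.0006
```

```bash
python3 -c "
from h import *
wl('k',(.17,.19,.212,.23))"
```

```text
wrist ([(np.float64(0.6816533720087019), 0.19, np.float64(0.21)), (np.float64(0.6781609195402298), 0.212, np.float64(0.2)), (np.float64(0.6757925072046109), 0.19, np.float64(0.2)), (np.float64(0.6754002911208151), 0.19, np.float64(0.19))], np.int64(947)) tcp [ 0.0324 -0.0196] [0.5576 0.0056 0.3756] [-0.2  0.4 -0.5]
side ([(np.float64(0.6666666666666666), 0.212, np.float64(0.23)), (np.float64(0.6639344262295082), 0.212, np.float64(0.25)), (np.float64(0.6532258064516129), 0.212, np.float64(0.24)), (np.float64(0.6465863453815262), 0.212, np.float64(0.22))], np.int64(162))
```

```bash
python3 -c "
from h import *
c=K('wrist');i=cv2.imread('pics/k.png')
u=proj(c,gb(*G,[(-.035,.022,.12),(.035,.022,.12),(-.035,-.022,.12)]));print(u.round(1).tolist())
x=int(u[0][0]);col=i[100:185,x-3:x+4].mean((1,2));d=np.diff(col);print('left leg dark from',100.5+d.argmin(),'to',100.5+d.argmax())
m=red(i);m[:100]=0;m[:,:270]=0;m[:,330:]=0;ys,xs=np.nonzero(m);print('red',xs.min(),xs.max(),ys.min(),ys.max())
for f in(.2,.22,.24):
  k=model(c,.212,f);ys,xs=np.nonzero(k);print(f,xs.min(),xs.max(),ys.min(),ys.max())"
```

```text
[[347.2, 117.6], [346.1, 173.7], [311.5, 117.8]]
left leg dark from 117.5 to 172.5
red 282 317 162 206
0.2 281 320 157 202
0.22 281 320 158 206
0.24 282 320 160 209
```

```bash
python3 -c "
from plant import r
s=r.get_state();print(s['time_s'],s['contact_force']);print(r.close_job())"
```

```text
17.8333 [-0.11922644 -0.10669244 -0.30158613]
the job is handed in; nothing more can be done
None
```

The gearbox is in third gear as far as my checks show: the lever sits in the far right slot (three dots). I handed the job in at 17.8 s with the arm clear of everything.

**What I did:** I used the outside of the closed fingers throughout, with no pinching.
1. I nudged the lever about 10 mm away from the robot, out of the near part of the left leg and into line with the crossway.
2. I pushed it across to its right-hand stop, where the force reached about 4.6 N.
3. I went round behind it and pushed it away from the robot. At the end of travel the force climbed to 4.7 N and then 7.9 N as I pressed on, which I took as the hard stop.

**Last checks:**
- The overhead picture shows the lever in the three-dot slot. The cork block, nail tin and screwdriver look undisturbed. The offcut is only partly in view, and I did not check the burl block.
- The camera estimates of how far the lever leans disagree a little. The side camera gives about 0.23–0.25 rad, against 0.24 at fully home. The wrist camera's outline fit gives about 0.20–0.21 rad, while matching the handle's edges in that same picture gives about 0.22–0.24.
- I rely on the force rise and the finger's final position (about 0.25 rad) that it is fully home. I did not push a second time to confirm.

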